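# Free the stuck mounting cups, load them and start the degassing shaker

### The arm

A 6-joint arm with a two-finger parallel gripper is mounted at the origin on the work surface. World frame = base frame: x ahead of the robot, y to its left, z up, the work surface at z = 0. Lengths are in mm, angles in rad, forces in N, time in s.
With the tool pointing down it reaches from about 350 to 975 mm from the base axis. Payload 7.1 kg.
Tool frame: the origin (TCP) lies on the front face of the gripper's body, between the roots of the fingers; the fingertips stand 80 mm ahead of it and the grasp point (between the pads) lies 61 mm ahead of it (env.tips_ahead is the distance from the TCP to the fingertips, in mm); z points along the fingers, y is the line along which they close (so a half turn about z gives the same grasp; the last joint's range is limited). The gripper opens to 88 mm and grips with 3 to 60 N. Pads are 20 mm wide; open, the fingers measure 115 mm over their backs; the gripper's body (75 mm by 178 mm) begins 61 mm behind the grasp point.
Start: joints at [-1.366, 0.423, 1.63, -0, 1.089, -0.019], TCP at [138.73, -609.393, 302.675] pointing down, gripper open.
Joint ranges: [-3, 3], [-0.9, 2.11], [0.09, 2.58], [-1.31, 4.45], [0.11, 2.69], [-2.54, 2.54]. Speed limits (rad/s): [2.39, 2.39, 3.01, 3.14, 3.14, 3.14].

### API

Orientations are given as a unit quaternion [x, y, z, w].
In Python, from station import env, set_gripper, viewer, workorder gives the robot as it stands. Calls block until the motion is done:
- env.reach(position, orientation): joint-space move of the TCP to a pose.
- env.move_l(position, rot=None, rate=150, f_stop=None): straight line of the TCP; rot=None keeps the orientation; rate is the mean speed in mm/s. With f_stop (N) it stops when the force on the tool has changed by that much, and returns True; else False.
- env.move_joints(angles): joint-space move.
- set_gripper(opening): finger opening in mm; the grip force is fixed at half the most; returns when the fingers have stopped.
- env.hold(seconds).
- env.ik(position, orientation): joint angles nearest the present ones, or None.
- env.read_state(): the state.
- viewer.camera(name): name is "scene" or "top"; returns the picture (400x640x3 uint8, blue, green, red); there is no depth.
- viewer.camera_params(name): a dict with "fx", "fy", "cx", "cy" (pixels), "dist" ([k1, k2, p1, p2, k3] as OpenCV has them; the pictures are not rectified), "pose" (4x4, takes a point from camera to world coordinates). Camera axes: x right, y up, looking along -z (the intrinsics and any distortion apply to the point x, -y, -z); pixel columns grow to the right and rows downward; lengths in mm; the calibration is good to about 2 mm. A picture is of the moment at which its call begins. camera_params takes no time and is no camera call.
A pose or a line that the arm cannot do raises env.IKError and nothing moves.
- workorder.sign_off(): hands the job in; it is judged then, once.
The state is a dict: "time_s": time; "qpos": joint angles; "dq": joint speeds; "tau": joint torques, N m; "tool_pos": TCP position; "orientation": TCP orientation; "force": force on the tool from outside, world axes, zero at the start; "wrist_torque": the same for the moment, N m; "width": finger opening in mm; "grip_force": force on a finger pad.
Only numpy, scipy, OpenCV 4.12 (cv2) and the standard library are available. Lean on these libraries where they do the work, as an engineer would, in place of code of your own. Each camera call takes 0.05 s, during which the arm holds its last target. There are 200 camera calls.

### The job

The specimen-mounting cups have stuck in the outer shells of their storage rack: grip each cup by its own rim and pull it out with a twist of an eighth to a quarter of a turn, never straight up. Stand every cup upright and flat on the rubber mat of the degassing shaker and put exactly one metal specimen in each, leaving any spare specimen outside the cups. Once all the cups are loaded, twist the spring-return start knob clockwise to its stop, hold it there for a moment and let it spring back; leave the bottle, bin and paper roll where they are.

Things in the scene. Friction and masses are not known exactly. Their poses are not given: they have to be found in the camera images.
- cup0_mid (a point): Mounting cup: round, rigid grey plastic, outer diameter 64 mm, 52 mm tall, solid in its lower 22 mm, above that an open pocket 56 mm wide and 30 mm deep with a 4 mm wall; 85 to 170 g. The point is on its axis half-way up (26 mm above its underside, 26 mm below its rim); z points out of the mouth. At the start it stands wedged in shell0, its x axis parallel to the rack's; only 30 mm of it, rim included, stand out of the shell. Any of the three cups may be absent.
- cup1_mid (a point): Mounting cup: round, rigid grey plastic, outer diameter 64 mm, 52 mm tall, solid in its lower 22 mm, above that an open pocket 56 mm wide and 30 mm deep with a 4 mm wall; 85 to 170 g. The point is on its axis half-way up (26 mm above its underside, 26 mm below its rim); z points out of the mouth. At the start it stands wedged in shell1, its x axis parallel to the rack's; only 30 mm of it, rim included, stand out of the shell. Any of the three cups may be absent.
- cup2_mid (a point): Mounting cup: round, rigid grey plastic, outer diameter 64 mm, 52 mm tall, solid in its lower 22 mm, above that an open pocket 56 mm wide and 30 mm deep with a 4 mm wall; 85 to 170 g. The point is on its axis half-way up (26 mm above its underside, 26 mm below its rim); z points out of the mouth. At the start it stands wedged in shell2, its x axis parallel to the rack's; only 30 mm of it, rim included, stand out of the shell. Any of the three cups may be absent.
- shell0 (a point): Outer shell 0 of the storage rack: fixed white round cup, inner diameter 69 mm, outer 76 mm, rim 22 mm above this point, which is the centre of its inner floor (8 mm above the bench). Axes: those of the rack. Three sprung rubber pads inside press on the cup with about 8 N each: a straight pull takes some 11 to 18 N, less if it is turned as it is pulled, either way round.
- shell1 (a point): Outer shell 1 of the storage rack: fixed white round cup, inner diameter 69 mm, outer 76 mm, rim 22 mm above this point, which is the centre of its inner floor (8 mm above the bench). Axes: those of the rack. Three sprung rubber pads inside press on the cup with about 8 N each: a straight pull takes some 11 to 18 N, less if it is turned as it is pulled, either way round.
- shell2 (a point): Outer shell 2 of the storage rack: fixed white round cup, inner diameter 69 mm, outer 76 mm, rim 22 mm above this point, which is the centre of its inner floor (8 mm above the bench). Axes: those of the rack. Three sprung rubber pads inside press on the cup with about 8 N each: a straight pull takes some 11 to 18 N, less if it is turned as it is pulled, either way round.
- rack: Storage rack: grey board, 200 x 210 mm, 8 mm thick, screwed down, carrying the shells at (-50, 54), (-50, -54), (48, 0) mm in its x, y axes; origin under its centre.
- spec0_mid (a point): Metal specimen: a cut-off of round steel bar, 16 mm in diameter, 30 mm tall along its z axis, 30 to 70 g, standing loose on the bench. The point is its centre. There are always three, also when there are fewer cups.
- spec1_mid (a point): Metal specimen: a cut-off of square aluminium bar, 16 x 16 mm, 30 mm tall along its z axis, 30 to 70 g, standing loose on the bench. The point is its centre. There are always three, also when there are fewer cups.
- spec2_mid (a point): Metal specimen: a cut-off of brass bar, 16 mm thick along its x axis and 22 mm wide along its y axis, 30 mm tall along its z axis, 30 to 70 g, standing loose on the bench. The point is its centre. There are always three, also when there are fewer cups.
- platform (a point): Degassing shaker (fixed low white machine, 210 x 285 mm), its platform: centre of the black rubber mat, at mat level (50 mm above the bench). The free mat measures 112 mm along x and 275 mm along y and is edged by a steel lip 5 mm high. Its control panel lies on its -x side, 3 mm higher than the mat.
- knob_grip (a point): Grip point of the start knob, on the shaker's panel, 105 mm towards -x from the platform's centre: on the turning axis (vertical), half-way up its black bar grip. The bar is 46 mm long along this point's x axis, 13 mm thick along its y axis, 28 mm tall (14 mm above and below the point); it starts with its length along the shaker's x axis. A round base of 20 mm radius lies under the bar.
- start_knob (a joint): Angle of the start knob (rad): 0 at rest, grows clockwise seen from above, mechanical stop at 1.05. A spring drives it back to 0 when let go; turning takes 0.03 N m at rest and 0.13 N m at the stop.
- wash_bottle: Bystander: green bottle, 56 mm in diameter, 100 mm tall; origin under its centre.
- parts_bin: Bystander: open yellow bin, 100 x 130 x 60 mm; origin under its centre.
- paper_roll: Bystander: white roll of paper lying along its y axis, 50 mm in diameter, 200 mm long; origin under its centre.

How it is judged:
By the outcome, as a careful person would: the job done as asked, in the order asked, and still so for the second after the job is handed in, with the robot touching nothing.
Of cup0, cup1, cup2 only 2 to 3 are there at a start; the rules pass over those that are not, and their reading is None.
At some moment in a run one of spec0, spec1, spec2 may be knocked a few centimetres aside while the robot is not near it.
Once in a run the grip may slacken for a moment while it holds something.
It also fails if it takes over 210 s, if anything falls off the work surface, if the arm or the gripper's body presses on something with over 40 N, if the wrist force passes 120 N, or if a joint passes its speed limit or range.

## Working session

There is one attempt and no reset: what is moved stays moved. The work goes in short steps, each a Python script; the robot and the scene stay as the last script left them, time stands still between calls to the robot, and variables do not carry over. Pictures are saved under pics/ and viewed, at most 14 in all, crops included, and the job is handed in when it is done.

```bash
ls; mkdir -p pics; python3 - <<'E'
from station import env, set_gripper, viewer, workorder
import cv2
for n in("scene","top"):
    cv2.imwrite(f"pics/{n}0.png",viewer.camera(n)); print(n,viewer.camera_params(n))
s=env.read_state();print(s)
E
```

```text
pics
scene {'fx': 388.66316526093027, 'fy': 388.66316526093027, 'cx': 312.13062192278704, 'cy': 200.0339507807617, 'dist': array([0.03088639, 0.        , 0.        , 0.        , 0.        ]), 'pose': array([[ 2.40431884e-01, -6.10202551e-01,  7.54881021e-01,
         1.20484916e+03],
       [ 9.70665610e-01,  1.51854687e-01, -1.86409301e-01,
        -1.70572619e+02],
       [-8.84789959e-04,  7.77555786e-01,  6.28813340e-01,
         5.54560455e+02],
       [ 0.00000000e+00,  0.00000000e+00,  0.00000000e+00,
         1.00000000e+00]])}
top {'fx': 366.23655491863445, 'fy': 366.23655491863445, 'cx': 318.8331193054428, 'cy': 206.07169663333522, 'dist': array([-0.05640209,  0.        ,  0.        ,  0.        ,  0.        ]), 'pose': array([[-2.22079763e-02,  9.98283732e-01, -5.41885230e-02,
         5.59008124e+02],
       [-9.99670670e-01, -2.14763333e-02,  1.40470410e-02,
        -1.85721932e+01],
       [ 1.28591618e-02,  5.44826335e-02,  9.98431913e-01,
         7.71422332e+02],
       [ 0.00000000e+00,  0.00000000e+00,  0.00000000e+00,
         1.00000000e+00]])}
{'time_s': 0.1, 'qpos': array([-1.36603151e+00,  4.23779859e-01,  1.63063773e+00, -8.87865349e-06,
        1.08861832e+00, -1.89545634e-02]), 'dq': array([ 2.08100237e-03, -2.12977662e-03, -2.41093029e-03, -1.08215872e-03,
       -7.11028746e-05,  8.62640990e-04]), 'tau': array([ 9.54661118e-04, -5.45615852e+01, -2.74324805e+01,  6.46292302e-02,
        1.89094862e-02, -4.07150537e-05]), 'tool_pos': array([ 138.62820056, -609.00852819,  301.9602277 ]), 'orientation': array([ 9.93749737e-01,  1.11628579e-01, -7.08614764e-05, -7.18153281e-04]), 'force': array([-0.40069439, -0.06306744, -0.29885543]), 'wrist_torque': array([-0.01030375,  0.04674784,  0.01986032]), 'grip_force': 0.0, 'width': 87.90878846468354}
```

View pics/scene0.png

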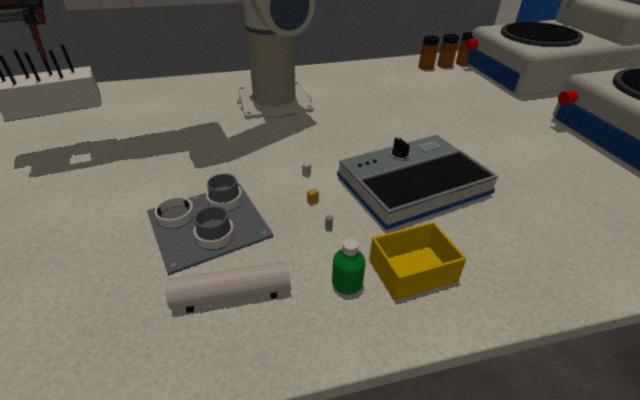

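View pics/top0.png

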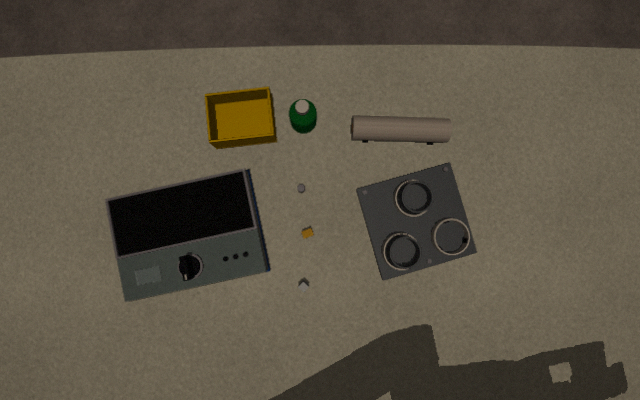

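Two cups are present (top px ≈(413,197) and (402,251)). The shell at (451,237) is empty. Specimens are at (301,188), (307,232) and (303,284), and the knob is at about (189,266). Next: enlarged crops to measure from.

```bash
python3 - <<'E'
import cv2,numpy as np
def crop(n,x0,y0,x1,y1,k,o):
    im=cv2.imread(f"pics/{n}0.png")[y0:y1,x0:x1]
    im=cv2.resize(im,None,fx=k,fy=k,interpolation=cv2.INTER_CUBIC)
    im=(255*(im/255.)**0.6).astype('uint8')
    for x in range((x0+9)//10*10,x1,10):
        cv2.line(im,(int((x-x0+.5)*k),0),(int((x-x0+.5)*k),6 if x%50 else 16),(0,0,255),1)
        if x%20==0: cv2.putText(im,str(x),(int((x-x0)*k)-8,26),0,.35,(0,0,255),1)
    for y in range((y0+9)//10*10,y1,10):
        cv2.line(im,(0,int((y-y0+.5)*k)),(6,int((y-y0+.5)*k)),(0,0,255),1)
        if y%20==0: cv2.putText(im,str(y),(8,int((y-y0)*k)+6),0,.35,(0,0,255),1)
    cv2.imwrite("pics/"+o,im)
crop("top",285,155,485,295,4,"t1.png")
crop("scene",140,150,340,275,4,"s1.png")
crop("top",100,160,280,310,4,"t2.png")
crop("scene",330,125,505,225,4.5,"s2.png")
E
```

```text
(no output)
```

View pics/t1.png

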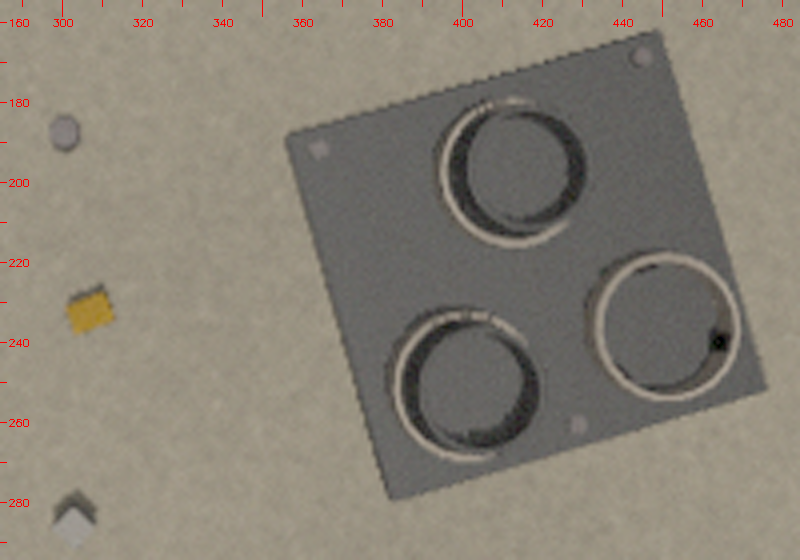

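View pics/s1.png

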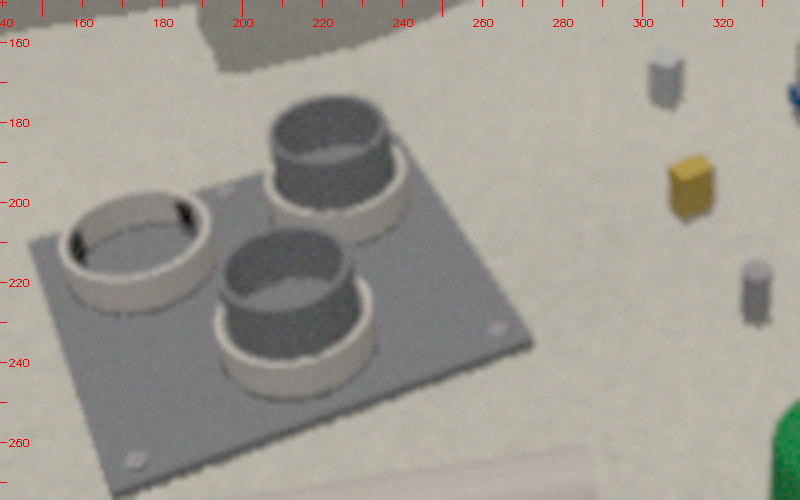

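View pics/t2.png

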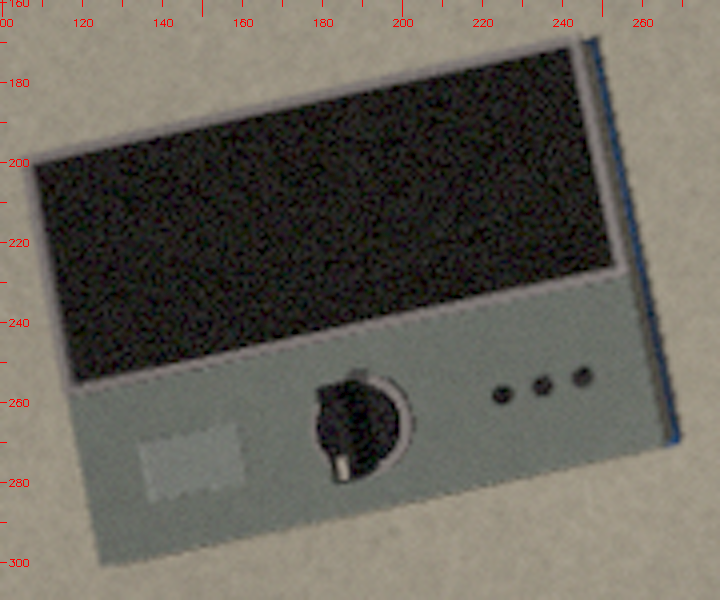

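View pics/s2.png

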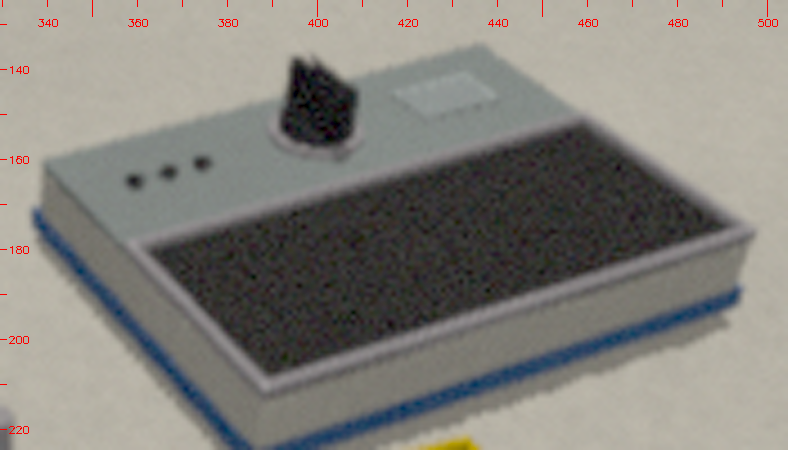

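The crops show:
- Single shell (48,0) is the upper cup in the top view, so that is cup2. The lower-left cup is cup0, and shell1 is empty.
- Rack corners (t1): (285,135), (657,30), (767,390), (391,500).
- The knob bar lies along the shaker's x axis.

Now I'll triangulate and fit.

```bash
cat > h.py <<'E'
from station import env, set_gripper, viewer, workorder
import cv2, numpy as np
from scipy.spatial.transform import Rotation as R
from scipy.optimize import least_squares
P={n:viewer.camera_params(n) for n in("scene","top")}
F=np.diag([1,-1,-1.])
def proj(n,pts):
    c=P[n]; T=c["pose"]; pc=(np.atleast_2d(pts)-T[:3,3])@T[:3,:3]@F
    K=np.array([[c["fx"],0,c["cx"]],[0,c["fy"],c["cy"]],[0,0,1]])
    return cv2.projectPoints(pc.reshape(-1,1,3),np.zeros(3),np.zeros(3),K,c["dist"])[0].reshape(-1,2)
def tri(ut,us,z=None):
    f=lambda p:np.r_[(proj("top",p)-ut).ravel() if ut is not None else [],(proj("scene",p)-us).ravel() if us is not None else []]
    if z is not None:
        s=least_squares(lambda q:f(np.r_[q,z]),[560,0]); return np.r_[s.x,z],np.sqrt(2*s.cost)
    s=least_squares(f,[560,0,40]); return s.x,np.sqrt(2*s.cost)
def quat(yaw): return (R.from_euler("z",yaw)*R.from_euler("x",np.pi)).as_quat()
def frame(x,y,yaw,pts):
    pts=np.array(pts,float); o=pts.copy(); c,s=np.cos(yaw),np.sin(yaw)
    o[:,0]=x+c*pts[:,0]-s*pts[:,1]; o[:,1]=y+s*pts[:,0]+c*pts[:,1]; return o
E
cat > m.py <<'E'
from h import *
np.set_printoptions(precision=1,suppress=True)
c=lambda x0,y0,k:(lambda X,Y:np.array([x0+X/k-.5,y0+Y/k-.5]))
t1,s1,t2,s2=c(285,155,4),c(140,150,4),c(100,160,4),c(330,125,4.5)
def fit(model,obs,g):   # obs: (cam, model idx, px); returns x,y,yaw,dz
    def f(q,w=(1,1)):
        p=frame(*q[:3],model); p[:,2]+=q[3]; return np.concatenate([(proj(n,p[i])-u).ravel() for n,i,u in obs])
    s=least_squares(f,g,loss="soft_l1"); return s.x,f(s.x)
m=[[100,105,8],[100,-105,8],[-100,-105,8],[-100,105,8]]
rk,r=fit(m,[("top",0,t1(285,135)),("top",1,t1(657,30)),("top",2,t1(767,390)),("top",3,t1(391,500)),
 ("scene",0,s1(533,346)),("scene",1,s1(115,493)),("scene",2,s1(30,242)),],[560,-200,.28,0]); print("rack",rk,np.degrees(rk[2]),r)
sh=frame(*rk[:3],[[-50,54,0],[-50,-54,0],[48,0,0]]); print(sh)
# cup rim extremes: fit circle centre & height to ellipse extremes (right,left/top/bottom) per view
def rim(ext,g,rad=32):
    a=np.linspace(0,2*np.pi,181)
    def f(q):
        o=[]
        for n,side,v in ext:
            u=proj(n,np.c_[q[0]+rad*np.cos(a),q[1]+rad*np.sin(a),np.full(181,q[2])])
            o.append({"L":u[:,0].min(),"R":u[:,0].max(),"T":u[:,1].min(),"B":u[:,1].max()}[side]-v)
        return np.array(o)
    s=least_squares(f,g); return s.x,s.fun
T=lambda X:285+X/4-.5
U=lambda Y:155+Y/4-.5
S=lambda X:140+X/4-.5
V=lambda Y:150+Y/4-.5
print("cup2",rim([("top","R",T(587)),("top","B",U(237)),("scene","L",S(221)),("scene","R",S(353)),("scene","T",V(227))],[*sh[2,:2],60]))
print("cup0",rim([("top","R",T(541)),("top","B",U(452)),("scene","L",S(271)),("scene","R",S(388)),("scene","T",V(95))],[*sh[0,:2],60]))
for n,a,b in(("spec0",t1(65,130),s1(757,267)),("spec2",t1(91,313),s1(691,164)),("spec1",t1(74,526),s1(666,61))): print(n,tri(a,b),tri(a,None,30)[0])
# shaker: panel is -x side; body 210x285, mat centre offset unknown -> origin = mat centre
m=[[56,137.5,55],[56,-137.5,55],[-56,-137.5,55],[-56,137.5,55]]
sk,r=fit(m,[("top",0,t2(37,165)),("top",1,t2(573,48)),("top",2,t2(612,270)),("top",3,t2(75,383)),
 ("scene",1,s2(267,378)),("scene",0,s2(738,230)),("scene",3,s2(583,124)),("scene",2,s2(140,247))],[560,250,.17,0]); print("shaker",sk,np.degrees(sk[2]),r)
print("knob",frame(*sk[:3],[[-105,0,0]]))
for n,a,b in(("panelcornerL",t2(100,565),s2(485,43)),("knob white tip",t2(344,457),None),("knob bump",t2(357,372),s2(342,155))):
    print(n,tri(a,b) if b is not None else tri(a,None,90))
E
python3 m.py
```

```text
rack [ 566.1 -235.     0.2   -2.5] 14.323736591860996 [ 0.3 -0.3  1.4 -0.1  0.6  0.4 -0.1  0.6  1.9 -0.8  0.   1.   0.8  0.6]
[[ 504.3 -195.     0. ]
 [ 531.  -299.7    0. ]
 [ 612.6 -223.1    0. ]]
cup2 (array([ 610. , -222.8,   55.2]), array([1.6, 0.3, 0.4, 1.3, 0.4]))
cup0 (array([ 505.9, -194.8,   59.7]), array([1.7, 0.3, 0.4, 1.5, 0.4]))
spec0 (array([638.2,   5.5,  33.2]), np.float64(0.95325000512654)) [638.9   6.9  30. ]
spec2 (array([545.5,  -5.8,  32. ]), np.float64(1.0038731465243258)) [545.8  -4.4  30. ]
spec1 (array([438.8,   5.2,  29. ]), np.float64(0.9421578836121701)) [439.2   6.4  30. ]
shaker [588.5 243.9   0.2  -1.6] 10.760666769272207 [-0.3 -0.1  0.4  0.2  1.9  0.3  0.2  0.8  0.2  1.   1.4  0.1  0.7 -0.8
 -0.   0. ]
knob [[485.3 224.3   0. ]]
panelcornerL (array([420.3, 355.8,  54.7]), np.float64(0.2816417049724251))
knob white tip (array([475.7, 221.8,  90. ]), np.float64(2.842170943040401e-14))
knob bump (array([512.5, 225.9,  57.4]), np.float64(0.5100150041396497))
```

```bash
python3 - <<'E'
from h import *
np.set_printoptions(precision=2,suppress=True)
sk=(588.5,243.9,np.radians(10.76))
pl=frame(*sk,[[0,-65,50],[0,65,50]]);print(pl)
T={"cup0":(505,-194.9,113),"cup2":(611.3,-223,113),"pl0":(*pl[0,:2],155),"pl1":(*pl[1,:2],155),"knob":(485.3,224.3,136),"spec0":(638.5,6,80),"brass":(545.6,-5,80)}
for n,p in T.items():
    print(n,[(d,round(q[5],2)) for d in range(-180,180,30) if (q:=env.ik(p,quat(np.radians(d)))) is not None])
# bottle check
print(tri(np.array([302,106]),None,100)[0])
E
```

```text
[[600.64 180.04  50.  ]
 [576.36 307.76  50.  ]]
cup0 [(-180, np.float64(-1.96)), (-150, np.float64(-2.48)), (-60, np.float64(2.23)), (-30, np.float64(1.7)), (0, np.float64(1.18)), (30, np.float64(0.66)), (60, np.float64(0.13)), (90, np.float64(-0.39)), (120, np.float64(-0.91)), (150, np.float64(-1.44))]
cup2 [(-180, np.float64(-1.94)), (-150, np.float64(-2.46)), (-60, np.float64(2.25)), (-30, np.float64(1.73)), (0, np.float64(1.2)), (30, np.float64(0.68)), (60, np.float64(0.16)), (90, np.float64(-0.37)), (120, np.float64(-0.89)), (150, np.float64(-1.42))]
pl0 [(-180, np.float64(-1.3)), (-150, np.float64(-1.82)), (-120, np.float64(-2.35)), (-30, np.float64(2.37)), (0, np.float64(1.84)), (30, np.float64(1.32)), (60, np.float64(0.8)), (90, np.float64(0.27)), (120, np.float64(-0.25)), (150, np.float64(-0.77))]
pl1 [(-180, np.float64(-1.1)), (-150, np.float64(-1.62)), (-120, np.float64(-2.15)), (0, np.float64(2.04)), (30, np.float64(1.52)), (60, np.float64(1.0)), (90, np.float64(0.47)), (120, np.float64(-0.05)), (150, np.float64(-0.57))]
knob [(-180, np.float64(-1.16)), (-150, np.float64(-1.68)), (-120, np.float64(-2.21)), (-30, np.float64(2.51)), (0, np.float64(1.98)), (30, np.float64(1.46)), (60, np.float64(0.93)), (90, np.float64(0.41)), (120, np.float64(-0.11)), (150, np.float64(-0.64))]
spec0 [(-180, np.float64(-1.58)), (-150, np.float64(-2.1)), (-30, np.float64(2.09)), (0, np.float64(1.56)), (30, np.float64(1.04)), (60, np.float64(0.51)), (90, np.float64(-0.01)), (120, np.float64(-0.53)), (150, np.float64(-1.06))]
brass [(-180, np.float64(-1.6)), (-150, np.float64(-2.13)), (-30, np.float64(2.06)), (0, np.float64(1.54)), (30, np.float64(1.02)), (60, np.float64(0.49)), (90, np.float64(-0.03)), (120, np.float64(-0.55)), (150, np.float64(-1.08))]
[783.61  -0.69 100.  ]
```

```bash
cat >> h.py <<'E'
D=np.radians
def st(tag):
    s=env.read_state(); print(tag,"t%.1f"%s["time_s"],"w%.1f g%.1f"%(s["width"],s["grip_force"]),"F",s["force"].round(1),"M",s["wrist_torque"].round(2),"p",s["tool_pos"].round(1)); return s
def grab_cup(x,y):
    env.reach([x,y,200],quat(D(50))); env.move_l([x,y,150]); 
    print(env.move_l([x,y,114],rate=60,f_stop=8)); st("pre"); set_gripper(50); return st("grip")
def pull(x,y):
    env.move_l([x,y,126],quat(D(93)),rate=12); a=st("mid")
    env.move_l([x,y,144],quat(D(120)),rate=20); st("out")
    env.move_l([x,y,220],rate=80); return st("up")
E
python3 - <<'E'
from h import *
grab_cup(505,-194.9)
E
```

```text
False
pre t3.4 w87.8 g0.0 F [0.7 0.  0.6] M [-0.01 -0.02  0.01] p [ 505.  -194.9  113.9]
grip t3.9 w64.5 g30.0 F [-3.5  3.5  5.5] M [ 0.58  0.52 -0.12] p [ 504.5 -194.5  114.2]
```

```bash
python3 - <<'E'
from h import *
pull(504.5,-194.5)
cv2.imwrite("pics/a1.png",np.vstack([cv2.resize(viewer.camera("scene")[100:300,100:500],None,fx=1.5,fy=1.5),cv2.resize(viewer.camera("top")[130:320,250:650],None,fx=1.5,fy=1.5)]))
E
```

```text
mid t5.0 w64.1 g30.0 F [ -0.5  -0.3 -14.3] M [-0.14  0.01 -0.14] p [ 503.8 -194.3  125.1]
out t6.1 w64.6 g30.0 F [-0.3 -0.8 -1. ] M [-0.03 -0.12 -0.02] p [ 505.  -194.7  144.5]
up t7.2 w64.5 g30.0 F [ 0.  -0.8 -2. ] M [-0.01 -0.14 -0.  ] p [ 504.2 -194.4  219.5]Traceback (most recent call last):
  File "<stdin>", line 3, in <module>
    return _nx.concatenate(arrs, 0, dtype=dtype, casting=casting)
           ~~~~~~~~~~~~~~~^^^^^^^^^^^^^^^^^^^^^^^^^^^^^^^^^^^^^^^
ValueError: all the input array dimensions except for the concatenation axis must match exactly, but along dimension 1, the array at index 0 has size 600 and the array at index 1 has size 585
```

```bash
cat >> h.py <<'E'
def snap(o,sc,tp):
    w=lambda im,b:cv2.resize(im[b[1]:b[3],b[0]:b[2]],(600,int(600*(b[3]-b[1])/(b[2]-b[0]))),interpolation=cv2.INTER_CUBIC)
    cv2.imwrite("pics/"+o,(255*(np.vstack([w(viewer.camera("scene"),sc),w(viewer.camera("top"),tp)])/255.)**.6).astype("uint8"))
def place_cup(x,y):
    q=quat(D(100)); s=env.read_state(); 
    env.move_l([x,y,220],q,rate=150); env.hold(.3); st("over")
    env.move_l([x,y,170],rate=80); env.hold(.3); st("above")
    print(env.move_l([x,y,148],rate=12,f_stop=4)); s=st("down")
    return s
def let_cup(x,y):
    set_gripper(88); st("open"); s=env.read_state()["tool_pos"]; env.move_l([x,y,s[2]+8],rate=20); env.move_l([x,y,260],rate=150)
E
python3 - <<'E'
from h import *
place_cup(576.4,307.8)
snap("a1.png",(300,100,560,240),(80,150,330,320))
E
```

```text
over t11.1 w64.5 g30.0 F [-0.6  0.1 -0.5] M [-0.06 -0.05 -0.01] p [576.4 307.7 220. ]
above t12.2 w64.5 g30.0 F [-0.3 -0.4 -1.3] M [-0.06 -0.05 -0.03] p [576.6 307.9 170.6]
True
down t13.3 w64.4 g30.0 F [-0.2  0.4  5.4] M [-0.1   0.06 -0.02] p [576.4 307.8 156.5]
```

View pics/a1.png

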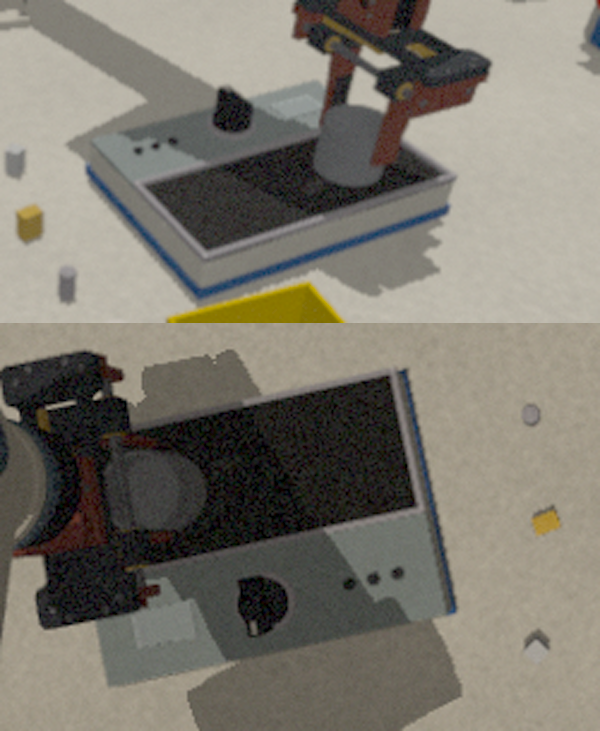

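The cup sits upright on the mat. Contact came at TCP z 156.5 and 156 was expected. Releasing it and going for cup2.

```bash
python3 - <<'E'
from h import *
let_cup(576.4,307.8)
x,y=610.8,-222.6
s=grab_cup(x,y)
if 62<s["width"]<67:
    p=s["tool_pos"]; u=pull(p[0],p[1])
    print(u["width"])
E
```

```text
open t14.0 w88.0 g0.0 F [-0.  -0.6  0.1] M [-0.02 -0.16 -0.04] p [575.8 307.5 155.5]
False
pre t18.5 w87.7 g0.0 F [-0.  -0.3  0.2] M [-0.04  0.02 -0.02] p [ 610.8 -222.7  113.9]
grip t19.0 w64.3 g30.0 F [ 2.5 -2.6  0. ] M [-0.57 -0.52 -0.09] p [ 611.5 -223.1  114.5]
mid t20.1 w64.5 g30.0 F [  3.    0.3 -12.6] M [-0.09 -0.7  -0.18] p [ 610.9 -222.6  125. ]
out t21.2 w64.8 g30.0 F [ 0.1  0.2 -0.1] M [ 0.03 -0.14 -0.02] p [ 611.5 -223.1  144.3]
up t22.3 w64.0 g30.0 F [ 0.3 -0.4 -1.2] M [-0.04 -0.1   0.02] p [ 611.2 -222.9  219.4]
63.95861943334953
```

```bash
python3 - <<'E'
from h import *
s=place_cup(600.6,180.0)
if 62<s["width"]<67 and s["tool_pos"][2]>150:
    let_cup(600.6,180.0)
    env.move_l([600,-220,300],rate=300)
    snap("a2.png",(300,100,540,230),(90,150,340,310))
    cv2.imwrite("pics/top1.png",viewer.camera("top"));cv2.imwrite("pics/scene1.png",viewer.camera("scene"))
E
```

```text
over t25.4 w64.9 g30.0 F [ 0.3 -0.6 -0.9] M [-0.07 -0.08  0.  ] p [600.6 179.8 220. ]
above t26.5 w64.6 g30.0 F [-0.   0.6 -0.7] M [-0.07 -0.09 -0.02] p [600.8 180.1 170.5]
True
down t27.6 w64.8 g30.0 F [-0.1 -0.2  4.5] M [-0.07 -0.02 -0.01] p [600.6 180.  156.4]
open t28.2 w87.8 g0.0 F [-0.1  0.4 -0.4] M [-0.03 -0.14 -0.02] p [600.  179.8 155.5]
```

View pics/a2.png

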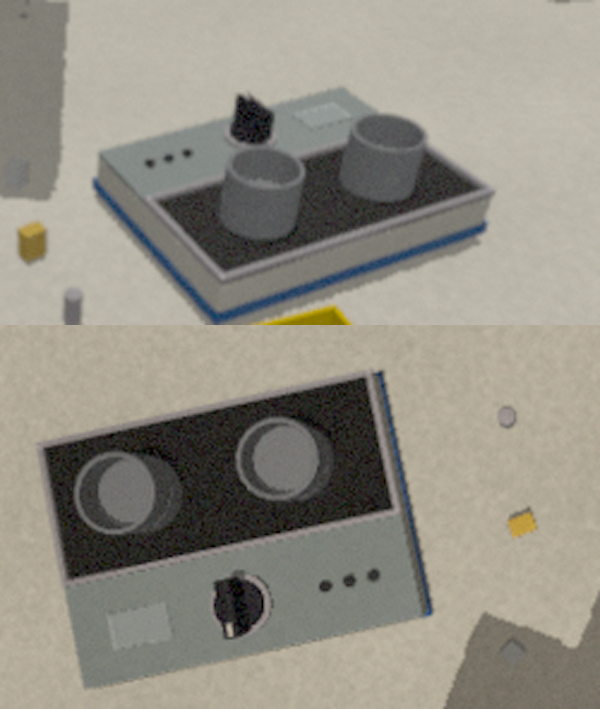

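Both cups are upright on the mat and the specimens haven't moved. Next is the steel specimen, gripped across y to stay clear of the bottle.

```bash
cat >> h.py <<'E'
def grab_spec(x,y,yaw):
    set_gripper(50); env.reach([x,y,160],quat(D(yaw))); env.move_l([x,y,115],rate=120)
    print(env.move_l([x,y,90],rate=40,f_stop=5)); set_gripper(5); s=st("grip")
    if s["width"]<12: return False
    env.move_l([x,y,112],rate=30); env.move_l([x,y,230],rate=150); return st("up")["width"]>12
def put_spec(x,y,yaw):
    env.move_l([x,y,230],quat(D(yaw)),rate=150); env.hold(.3); s=st("over")
    if s["width"]<12: return False
    env.move_l([x,y,175],rate=80); env.hold(.2); st("above")
    print(env.move_l([x,y,154],rate=12,f_stop=3)); s=st("down")
    set_gripper(s["width"]+7); st("rel"); env.move_l([x,y,190],rate=40); env.move_l([x,y,260],rate=150); return True
E
python3 - <<'E'
from h import *
if grab_spec(638.6,6.2,0) and put_spec(576.4,307.8,60):
    env.reach([500,-150,300],quat(D(60)))
snap("a3.png",(280,90,540,230),(90,80,340,310))
E
```

```text
False
grip t35.7 w15.1 g30.0 F [-0.6 -0.2  0.9] M [-0.02  0.04  0.01] p [638.7   6.2  90.1]
up t37.5 w15.6 g30.0 F [ 0.  -0.9 -0.8] M [0.05 0.02 0.01] p [638.    6.2 229.1]
over t40.0 w15.2 g30.0 F [-0.4 -1.1 -0.1] M [-0.05 -0.03  0.09] p [576.5 307.6 230. ]
above t41.1 w15.5 g30.0 F [ 0.7  0.4 -0. ] M [-0.05 -0.05  0.02] p [576.7 308.  175.7]
True
down t42.2 w15.3 g30.0 F [-0.3 -0.4  4. ] M [-0.08  0.01 -0.04] p [576.4 307.8 162. ]
rel t42.5 w22.3 g0.0 F [ 0.1 -0.1  0.2] M [-0.06  0.01  0.04] p [575.7 307.5 161. ]
```

View pics/a3.png

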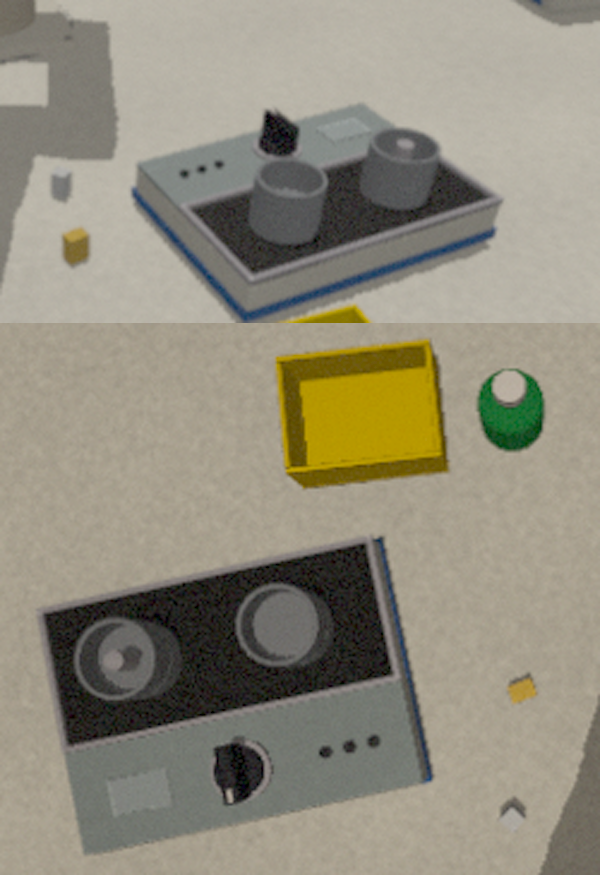

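The steel specimen stands in the far cup and the brass one hasn't moved, at about (307.5,232.5).

```bash
python3 - <<'E'
from h import *
if grab_spec(545.6,-5.0,111) and put_spec(600.6,180.0,111):
    env.reach([480,150,300],quat(D(11)))
    env.move_l([450,-100,300],rate=200)
snap("a4.png",(280,90,540,230),(90,80,340,310))
E
```

```text
False
grip t49.2 w15.7 g30.0 F [-0.5  0.5  0.9] M [-0.08 -0.09 -0.02] p [545.6  -5.   90.1]
up t51.0 w15.5 g30.0 F [-0.6  0.8 -0.4] M [-0.01 -0.07  0.01] p [545.1  -5.  229.3]
over t52.7 w15.6 g30.0 F [ 0.1  0.4 -0.9] M [ 0.05 -0.12  0.03] p [600.6 179.6 230.1]
above t53.8 w15.4 g30.0 F [ 0.1 -1.6 -0.7] M [ 0.01 -0.12  0.02] p [600.9 180.1 175.6]
True
down t54.9 w15.8 g30.0 F [0.1 0.1 4.5] M [-0.06 -0.02  0.02] p [600.6 180.  162.1]
rel t55.2 w22.8 g0.0 F [0.3 0.3 0.9] M [ 0.03 -0.13 -0.04] p [599.9 179.8 161.1]
```

View pics/a4.png

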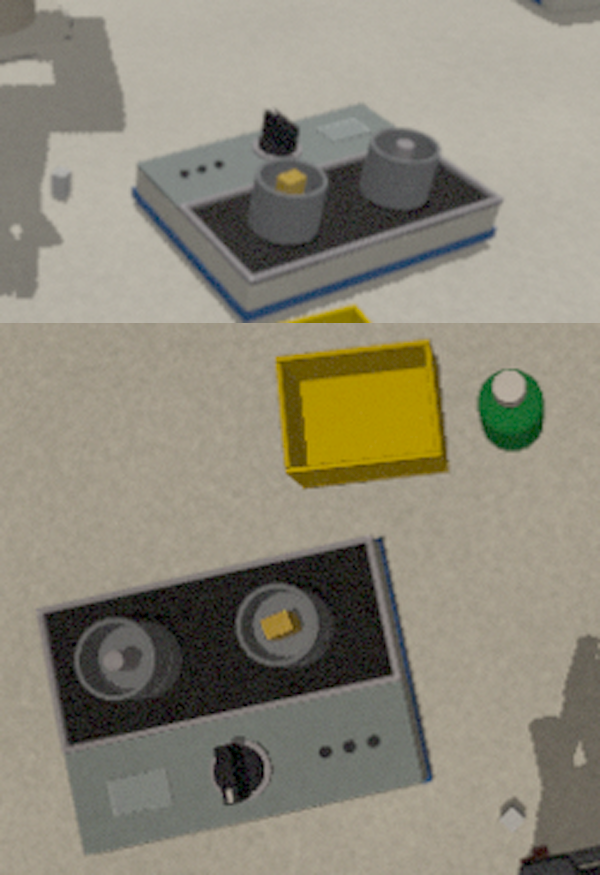

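Both cups are loaded. Now measuring the knob.

```bash
python3 - <<'E'
from h import *
c=lambda x0,y0,k:(lambda X,Y:np.array([x0+X/k-.5,y0+Y/k-.5]))
t2,s2=c(100,160,4),c(330,125,4.5)
print(tri(t2(368,427),None,58),tri(t2(336,432),s2(325,75)))
g=lambda im,b,k:cv2.resize((255*(im[b[1]:b[3],b[0]:b[2]]/255.)**.35).astype("uint8"),None,fx=k,fy=k,interpolation=cv2.INTER_CUBIC)
cv2.imwrite("pics/k.png",np.hstack([g(viewer.camera("top"),(165,245,215,290),8),g(viewer.camera("scene"),(375,130,425,175),8)]))
E
```

```text
(array([486.0697261 , 221.15860809,  58.        ]), np.float64(2.842170943040401e-14)) (array([486.94565175, 223.83232164,  90.88166159]), np.float64(1.147698220478393))
```

View pics/k.png

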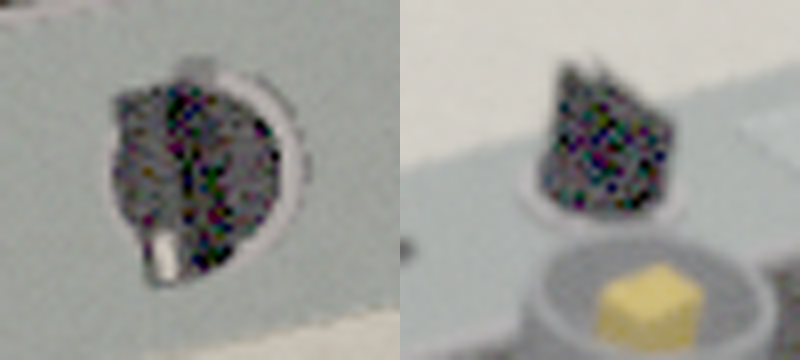

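```bash
python3 - <<'E'
from h import *
x,y=486,224
set_gripper(60); y0=190.8
env.reach([x,y,230],quat(D(y0))); env.move_l([x,y,165],rate=100)
print(env.move_l([x,y,147],rate=30,f_stop=5)); st("pre"); set_gripper(5); s=st("grip")
E
```

```text
False
pre t64.3 w60.0 g0.0 F [-0.  -0.5  0.3] M [ 0.01 -0.17  0.04] p [486. 224. 147.]
grip t65.0 w12.6 g30.0 F [ 1.3 -2.1  1.5] M [-0.27 -0.16  0.01] p [486.  223.8 147.1]
```

```bash
python3 - <<'E'
from h import *
x,y,y0=486,223.8,190.8
def yaw(): 
    return np.degrees((R.from_quat(env.read_state()["orientation"])*R.from_euler("x",-np.pi)).as_euler("zyx")[0])
for d in (20,40,55,59,61,63,65):
    env.move_l([x,y,147],quat(D(y0-d)),rate=20); env.hold(.3); s=st(str(d)); print(yaw())
    if abs(s["wrist_torque"][2])>.5 and d>58: break
env.hold(1.2)
snap("k2.png",(340,110,460,190),(150,220,250,300)); st("hold")
E
```

```text
20 t65.8 w13.0 g30.0 F [ 0.9 -3.9  1.8] M [-0.59 -0.25  0.11] p [486.  223.7 147. ]
170.84622242897478
40 t66.6 w12.6 g30.0 F [-0.3 -5.   2.8] M [-0.9  -0.27  0.07] p [486.  223.6 147. ]
151.00297026562598
55 t67.3 w12.9 g30.0 F [ 0.5 -5.6  2.9] M [-1.   -0.25  0.14] p [485.9 223.5 147. ]
136.011128524268
59 t67.9 w13.0 g30.0 F [-0.3 -6.3  2.3] M [-1.02 -0.27  0.09] p [485.9 223.5 147. ]
132.01249515802618
61 t68.5 w12.6 g30.0 F [ 0.4 -5.5  3. ] M [-1.04 -0.22  0.36] p [485.9 223.5 147. ]
130.04317313967573
63 t69.0 w13.0 g30.4 F [-0.8 -5.8  3.1] M [-0.96 -0.17  0.64] p [485.9 223.5 147. ]
128.09518938852597
hold t70.3 w13.0 g30.4 F [ 0.4 -5.3  2.8] M [-0.96 -0.23  0.64] p [485.9 223.5 147. ]
```

View pics/k2.png

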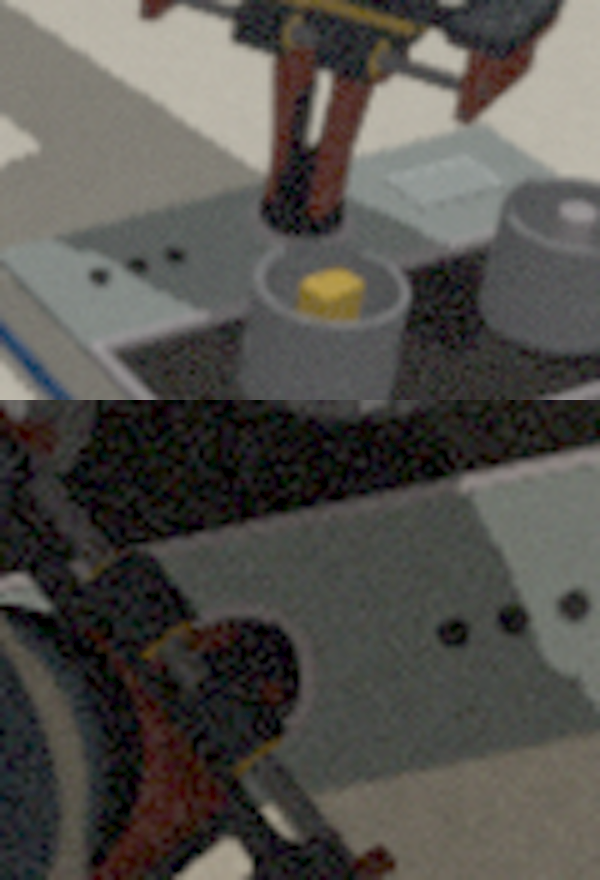

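The torque rises sharply from 61°, so the knob is at its stop, and it has been held there. Releasing it straight away to a wide opening so it springs back.

```bash
python3 - <<'E'
from h import *
set_gripper(80); env.hold(1.0); st("rel")
env.move_l([486,224,250],rate=80); env.reach([450,-200,320],quat(D(100))); env.hold(.5); st("away")
snap("f.png",(280,90,540,230),(90,80,340,310))
E
```

```text
rel t72.4 w79.9 g0.0 F [ 0.2 -0.5  0.3] M [-0.   -0.1   0.02] p [486.  223.8 147. ]
away t75.9 w79.8 g0.0 F [-0.  -0.3 -0.7] M [ 0.02 -0.14  0.04] p [ 450.1 -199.9  320. ]
```

View pics/f.png

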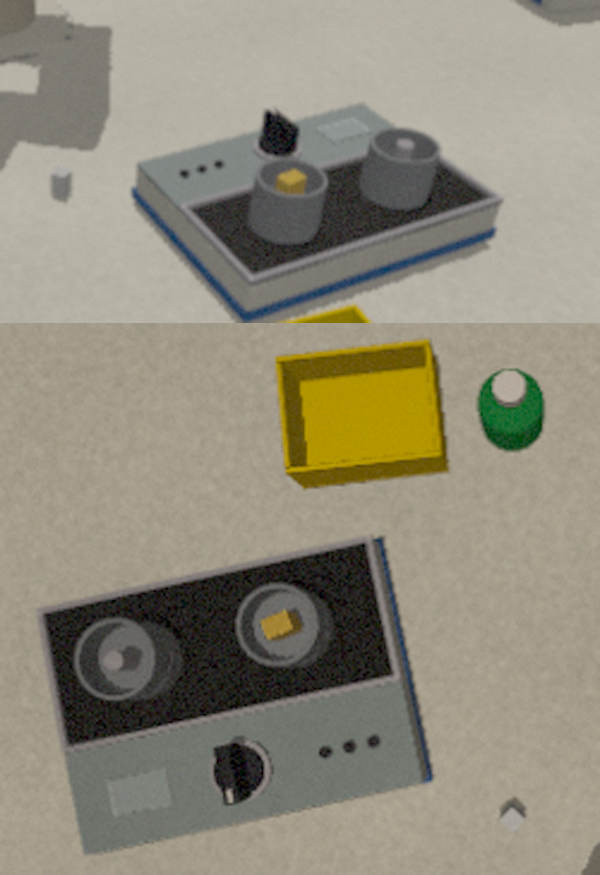

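The knob is back at rest (bar along the shaker's x axis, px (228,770)). Both cups are upright with one specimen each, and the spare is on the bench.

```bash
python3 -c "
from station import workorder
print(workorder.sign_off())"
```

```text
the job is handed in; nothing more can be done
None
```

I handed the job in at about 76 s: both cups present (cup0 and cup2; shell1 was empty) were twisted out through 70° and stand upright on the mat with one specimen each, the square specimen stays on the bench as the spare, and the start knob was turned to its stop, held and let spring back.

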